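# Re-rack the valve plugs in reverse order

### The job

Move the four valve plugs from the full supply rack to the empty feed rack, one in each pocket, in reverse order: the plug at the left end of the supply rack (as seen from the robot) goes to the right end of the feed rack, and so on along the row. Leave every plug standing upright on the floor of its pocket.

Things in the scene. Friction and masses are not known exactly. Their poses are not given: they have to be found in the camera images.
- plug_slim: slender valve plug of bare steel, 104 mm tall, with no collar: its waist only tapers from the foot up into the stem, which is straight from 45 mm up. Round foot 34 mm across and 10 mm high; round stem 16 mm across, running to the top: grasp it there. Origin: centre of the foot's underside; z points up along the stem. About 0.2 kg, loose.
- plug_flanged: valve plug of bare steel, 96 mm tall, with a thin round flange (46 mm across, from 30 to 40 mm above its underside) and the straight stem above it. Round foot 34 mm across and 10 mm high; round stem 16 mm across, running to the top: grasp it there. Origin: centre of the foot's underside; z points up along the stem. About 0.2 kg, loose.
- plug_square: valve plug of bare steel, 88 mm tall, with a square collar (34 x 34 mm, from 16 to 40 mm above its underside) and the straight stem above it. Round foot 34 mm across and 10 mm high; round stem 16 mm across, running to the top: grasp it there. Origin: centre of the foot's underside; z points up along the stem. About 0.2 kg, loose.
- plug_hex: valve plug of bare steel, 80 mm tall, with a hexagonal collar (42 mm across the corners, from 14 to 36 mm above its underside) and the straight stem above it. Round foot 34 mm across and 10 mm high; round stem 16 mm across, running to the top: grasp it there. Origin: centre of the foot's underside; z points up along the stem. About 0.2 kg, loose.
- pocket_slim: grey plastic pocket block on the supply rack, the one in which the slim plug stands at the start; fixed. 58 x 58 x 18 mm, square pocket 50 x 50 mm, 12 mm deep. Origin: centre of its underside (pocket floor 6 mm above); axes parallel to the rack's.
- pocket_flanged: grey plastic pocket block on the supply rack, the one in which the flanged plug stands at the start; fixed. 58 x 58 x 18 mm, square pocket 50 x 50 mm, 12 mm deep. Origin: centre of its underside (pocket floor 6 mm above); axes parallel to the rack's.
- pocket_square: grey plastic pocket block on the supply rack, the one in which the square plug stands at the start; fixed. 58 x 58 x 18 mm, square pocket 50 x 50 mm, 12 mm deep. Origin: centre of its underside (pocket floor 6 mm above); axes parallel to the rack's.
- pocket_hex: grey plastic pocket block on the supply rack, the one in which the hex plug stands at the start; fixed. 58 x 58 x 18 mm, square pocket 50 x 50 mm, 12 mm deep. Origin: centre of its underside (pocket floor 6 mm above); axes parallel to the rack's.
- source_rail: supply rack, full at the start: aluminium rail 66 x 272 x 8 mm, fixed to the worktop, carrying the four pocket blocks side by side, at y = +90, +30, -30 and -90 mm in its own frame. Origin: centre of the rail's underside, on the worktop. x points away from the robot, y along the row to the robot's left (turned up to 0.2 rad). It may be the nearer or the farther of the two racks.
- target_rack: feed rack, empty at the start, of the same build and size as the supply rack: rail with four grey pocket blocks in a row, pocket centres at x = 0 and y = +90, +30, -30, -90 mm in its own frame, pockets 50 x 50 mm and 12 mm deep, pocket floor 14 mm and block tops 26 mm above the origin. Fixed. Origin and axes as for the supply rack.
Things that resemble listed ones, but are neither listed nor needed, are in the scene too. What is shaped like the plug_hex but blue is not meant.

How it is judged:
At the end, for the whole second after the job is handed in: All four plugs stand in the feed rack in the mirrored order of their starting pockets, each within 12 mm of its pocket's centre along and across the row, underside within 4 mm of the pocket floor, tilted under 0.12 rad, released and at rest (under 0.02 m/s) (((y of pocket_slim in the frame of source_rail between 0.08 and 0.1 m and y of plug_slim in the frame of target_rack between -0.102 and -0.078 m) or (y of pocket_slim in the frame of source_rail between 0.02 and 0.04 m and y of plug_slim in the frame of target_rack between -0.042 and -0.018 m) or (y of pocket_slim in the frame of source_rail between -0.04 and -0.02 m and y of plug_slim in the frame of target_rack between 0.018 and 0.042 m) or (y of pocket_slim in the frame of source_rail between -0.1 and -0.08 m and y of plug_slim in the frame of target_rack between 0.078 and 0.102 m)) and x of plug_slim in the frame of target_rack between -0.012 and 0.012 m and z of plug_slim in the frame of target_rack between 0.01 and 0.018 m and angle between each of plug_slim, plug_flanged, plug_square, plug_hex's own z axis and vertical below 0.12 rad and linear speed of each of plug_slim, plug_flanged, plug_square, plug_hex below 0.02 m/s and contact force between each of plug_slim, plug_flanged, plug_square, plug_hex and the fingers below 0.05 N and ((y of pocket_flanged in the frame of source_rail between 0.08 and 0.1 m and y of plug_flanged in the frame of target_rack between -0.102 and -0.078 m) or (y of pocket_flanged in the frame of source_rail between 0.02 and 0.04 m and y of plug_flanged in the frame of target_rack between -0.042 and -0.018 m) or (y of pocket_flanged in the frame of source_rail between -0.04 and -0.02 m and y of plug_flanged in the frame of target_rack between 0.018 and 0.042 m) or (y of pocket_flanged in the frame of source_rail between -0.1 and -0.08 m and y of plug_flanged in the frame of target_rack between 0.078 and 0.102 m)) and x of plug_flanged in the frame of target_rack between -0.012 and 0.012 m and z of plug_flanged in the frame of target_rack between 0.01 and 0.018 m and ((y of pocket_square in the frame of source_rail between 0.08 and 0.1 m and y of plug_square in the frame of target_rack between -0.102 and -0.078 m) or (y of pocket_square in the frame of source_rail between 0.02 and 0.04 m and y of plug_square in the frame of target_rack between -0.042 and -0.018 m) or (y of pocket_square in the frame of source_rail between -0.04 and -0.02 m and y of plug_square in the frame of target_rack between 0.018 and 0.042 m) or (y of pocket_square in the frame of source_rail between -0.1 and -0.08 m and y of plug_square in the frame of target_rack between 0.078 and 0.102 m)) and x of plug_square in the frame of target_rack between -0.012 and 0.012 m and z of plug_square in the frame of target_rack between 0.01 and 0.018 m and ((y of pocket_hex in the frame of source_rail between 0.08 and 0.1 m and y of plug_hex in the frame of target_rack between -0.102 and -0.078 m) or (y of pocket_hex in the frame of source_rail between 0.02 and 0.04 m and y of plug_hex in the frame of target_rack between -0.042 and -0.018 m) or (y of pocket_hex in the frame of source_rail between -0.04 and -0.02 m and y of plug_hex in the frame of target_rack between 0.018 and 0.042 m) or (y of pocket_hex in the frame of source_rail between -0.1 and -0.08 m and y of plug_hex in the frame of target_rack between 0.078 and 0.102 m)) and x of plug_hex in the frame of target_rack between -0.012 and 0.012 m and z of plug_hex in the frame of target_rack between 0.01 and 0.018 m); the robot touches nothing.
It also fails if it takes over 106 s, if anything falls off the work surface, if the arm or the gripper's body presses on something with over 40 N, if the wrist force passes 120 N, or if a joint passes its speed limit or range.

### The arm

A 6-joint arm with a two-finger parallel gripper is mounted at the origin on a cart in front of the work surface, level with it; the furniture and walls round the work are solid. World frame = base frame: x ahead of the robot, y to its left, z up, the work surface at z = 0. Lengths are in m, angles in rad, forces in N, time in s.
With the tool pointing down it reaches from about 0.275 to 0.875 m from the base axis. Payload 12.5 kg.
Tool frame: the origin (TCP) lies at the very end of the fingers, on their centre line; the grasp point (between the pads) lies 19 mm behind it; x points along the fingers, y is the direction in which the jaws open and shut, and the axes are right-handed (so a half turn about x gives the same grasp; the last joint's range is limited). The gripper opens to 85 mm and grips with 20 to 120 N. Pads are 22 mm wide; open, the fingers measure 114 mm over their backs; the gripper's body (76 mm by 85 mm) begins 54 mm behind the grasp point. The pads swing forward as they close: fully open they stand 13 mm farther back than shut.
Start: joints at [1.194, 0.351, 1.652, -0, 1.139, -0.085], TCP at [0.158, 0.527, 0.231] pointing down, gripper open.
Joint ranges: [-2.75, 2.75], [-0.79, 2.1], [0.01, 2.65], [-1.57, 4.71], [0.07, 3.14], [-2.87, 2.87]. Speed limits (rad/s): [2.22, 2.22, 2.79, 3.14, 3.14, 3.14].

### API

Orientations are given as a 3x3 rotation matrix whose columns are the frame's x, y, z axes.
In Python, from bench import manip gives the robot as it stands. Calls block until the motion is done:
- manip.move_ptp(position, orientation): joint-space move of the TCP to a pose.
- manip.move_l(position, attitude=None, max_speed=0.15): straight line of the TCP; attitude=None keeps the orientation; max_speed is the mean speed in m/s.
- manip.move_j(angles): joint-space move.
- manip.set_gripper(opening, effort=None): opening from 0.0 (shut) to 1.0 (fully open); effort is the grip in N (None keeps the last); returns when the fingers have stopped.
- manip.dwell(seconds).
- manip.inverse_kinematics(position, orientation): joint angles nearest the present ones, or None.
- manip.grab_frame(name): name is "scene" or "top"; returns (picture, depth): 384x512x3 uint8, red, green, blue; 384x512 float32, m along the optical axis (not along the pixel's ray), 0 where there is no reading.
- manip.get_calibration(name): a dict with "camera_matrix" (3x3 intrinsics, pixels), "R" (3x3) and "t" (3): a world point X has camera coordinates R X + t. Camera axes: x right, y down, z forward; pixel columns grow to the right and rows downward; lengths in m; the calibration is good to about 2 mm. A picture is of the moment at which its call begins. get_calibration takes no time and is no camera call.
A pose or a line that the arm cannot do raises manip.Unreachable and nothing moves.
- manip.sign_off(): hands the job in, once; it reports no verdict.
Trained networks look in the newest picture that a camera, given by its name, has taken for a name from the list of things; names that differ only in an ending like _2 or _b are one class to them, and where a whole thing is asked for, a point or a joint stands for the part that bears it (a point fixed in the world has none). Each returns a list of dicts, best first, with "confidence" (0 to 1); they miss things now and then, are a little off and sometimes report something else, mostly with a low value. They report only what shows in the picture. A call takes as long as a camera call. They do not tell look-alikes from the thing itself.
- manip.look_for(camera, name): "at" ([x, y, z] in m, in world coordinates, good to about 4 mm: the middle of the surface that is visible of it).
Readings, each from a call of its own:
- manip.current_time(): time.
- manip.current_qpos(): joint angles.
- manip.current_joint_vel(): joint speeds.
- manip.current_joint_torque(): joint torques, N m.
- manip.current_ee_pos(): TCP position.
- manip.current_tcp_rot(): TCP orientation.
- manip.current_force(): force on the tool from outside, world axes, zero at the start.
- manip.current_ft_torque(): the same for the moment, N m.
- manip.current_grip_width(): opening from 0.0 (shut) to 1.0 (fully open).
Only numpy, scipy, OpenCV 4.12 (cv2) and the standard library are available. Lean on these libraries where they do the work, as an engineer would, in place of code of your own. Each camera call takes 0.05 s, during which the arm holds its last target. There are 200 camera calls.

## Working session

There is one attempt and no reset: what is moved stays moved. The work goes in short steps, each a Python script; the robot and the scene stay as the last script left them, time stands still between calls to the robot, and variables do not carry over. Pictures are saved under pics/ and viewed, about 12 in all and at most 16, crops included, and the job is handed in when it is done.

```bash
mkdir -p pics
python3 - <<'E'
from bench import manip
import cv2,numpy as np
for n in("scene","top"):
    p,d=manip.grab_frame(n); cv2.imwrite(f"pics/{n}0.png",cv2.cvtColor(p,cv2.COLOR_RGB2BGR)); np.save(f"pics/{n}0.npy",d)
    c=manip.get_calibration(n); print(n,np.round(c["camera_matrix"],1).tolist(),np.round(-c["R"].T@c["t"],3),np.round(c["R"],3).tolist())
    for k in("plug_slim","plug_flanged","plug_square","plug_hex","pocket_slim","source_rail","target_rack"):
        print(k,[(np.round(r["at"],3).tolist(),round(r["confidence"],2)) for r in manip.look_for(n,k)])
print(manip.current_time())
E
```

```text
scene [[445.0, 0.0, 255.3], [0.0, 445.0, 186.3], [0.0, 0.0, 1.0]] [-0.036 -0.673  0.488] [[0.685, -0.729, 0.02], [-0.367, -0.369, -0.854], [0.63, 0.577, -0.52]]
plug_slim [([0.604, -0.13, 0.057], 0.79)]
plug_flanged [([0.579, -0.316, 0.054], 0.85), ([0.596, -0.198, 0.048], 0.73)]
plug_square [([0.587, -0.262, 0.051], 0.8)]
plug_hex [([0.482, -0.034, 0.03], 0.91), ([0.363, -0.046, 0.038], 0.91), ([0.597, -0.196, 0.048], 0.87)]
pocket_slim [([0.58, -0.126, 0.02], 0.7)]
source_rail [([0.572, -0.318, 0.007], 0.6)]
target_rack [([0.429, -0.264, 0.014], 0.72)]
top [[448.0, 0.0, 252.6], [0.0, 448.0, 183.1], [0.0, 0.0, 1.0]] [ 0.321 -0.201  0.864] [[0.065, -0.998, -0.008], [-0.972, -0.061, -0.227], [0.226, 0.022, -0.974]]
plug_slim []
plug_flanged [([0.583, -0.304, 0.058], 0.55)]
plug_square [([0.584, -0.246, 0.055], 0.93), ([0.604, -0.127, 0.055], 0.37)]
plug_hex [([0.484, -0.033, 0.03], 0.84), ([0.372, -0.041, 0.038], 0.75), ([0.593, -0.192, 0.053], 0.61)]
pocket_slim [([0.605, -0.138, 0.017], 0.86)]
source_rail [([0.574, -0.221, 0.008], 0.94)]
target_rack [([0.431, -0.246, 0.013], 0.79)]
0.8
```

View pics/scene0.png

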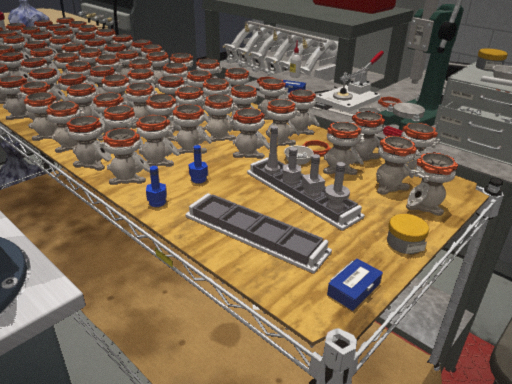

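View pics/top0.png

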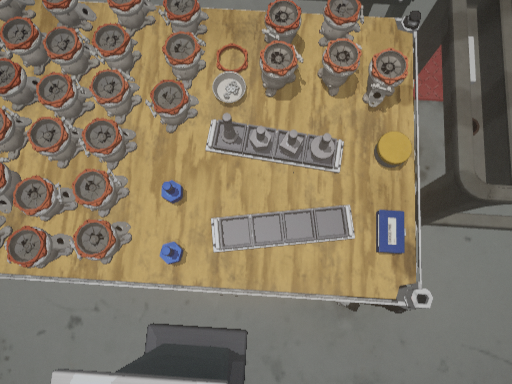

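The supply rack is the farther one (top view, px 207–343, 120–170). From left to right it holds slim, hex, square and flanged. The feed rack is nearer (px 212–355, 207–250) and empty, and the blue hexes at (171,190) and (171,253) are decoys. Next I'll fit the racks and stems from depth.

```bash
cat > loc.py <<'E'
import numpy as np,cv2
from bench import manip
def cloud(n,d):
    c=manip.get_calibration(n);K=c["camera_matrix"];v,u=np.indices(d.shape)
    P=np.stack([(u-K[0,2])/K[0,0]*d,(v-K[1,2])/K[1,1]*d,d],-1)
    W=(P-np.asarray(c["t"]).reshape(3))@c["R"]; W[d<=0]=np.nan
    return W.reshape(-1,3)
def near(W,lo,hi): return W[np.all((W>lo)&(W<hi),1)]
E
python3 - <<'E'
from loc import *
from scipy.optimize import least_squares
for n in("top","scene"):
    W=cloud(n,np.load(f"pics/{n}0.npy"))
    for nm,lo,hi in(("src",(.5,-.39,.004),(.67,-.06,.034)),("tgt",(.35,-.4,.004),(.5,-.1,.034))):
        q=near(W,lo,hi); 
        (c,s,a)=cv2.minAreaRect(q[:,:2].astype(np.float32)); 
        t=near(W,(lo[0],lo[1],.0215),(hi[0],hi[1],.031));(c2,s2,a2)=cv2.minAreaRect(t[:,:2].astype(np.float32))
        print(n,nm,len(q),np.round(c,4),np.round(s,3),a,"| tops",len(t),np.round(c2,4),np.round(s2,3),a2,np.median(t[:,2]))
    st=near(W,(.52,-.36,.062),(.67,-.08,.13))
    lab=np.round((st[:,1]+.22-.0)/.06-.5)
    for l in np.unique(lab):
        s=st[lab==l]
        if len(s)<8: continue
        cam=(-manip.get_calibration(n)["R"].T@np.ravel(manip.get_calibration(n)["t"]))
        f=least_squares(lambda p:np.hypot(s[:,0]-p[0],s[:,1]-p[1])-.008,s[:,:2].mean(0),loss="soft_l1",f_scale=.001)
        top=s[s[:,2]>s[:,2].max()-.005]
        print(n,l,len(s),"fit",np.round(f.x,4),"cost",f.cost,"top",np.round(top.mean(0),4),s[:,2].max(), s[:,:2].min(0).round(3),s[:,:2].max(0).round(3))
E
```

```text
top src 3123 [ 0.5919 -0.2223] [0.129 0.319] 4.322266578674316 | tops 1246 [ 0.5992 -0.219 ] [0.259 0.06 ] 83.9245834350586 0.025248592358589585
top tgt 4841 [ 0.4235 -0.2425] [0.277 0.143] 89.90776062011719 | tops 1305 [ 0.4348 -0.2432] [0.058 0.259] 9.36889362335205 0.025364890902960395
top -2.0 135 fit [ 0.5879 -0.3091] cost 0.00012890041088906874 top [ 0.5877 -0.309   0.11  ] 0.11371156860455617 [ 0.579 -0.317] [ 0.595 -0.301]
top -1.0 117 fit [ 0.5938 -0.2496] cost 0.00011873924535015277 top [ 0.5932 -0.2491  0.1017] 0.10491724215354942 [ 0.585 -0.257] [ 0.601 -0.242]
top -0.0 102 fit [ 0.6004 -0.1904] cost 0.00011242529176318487 top [ 0.5999 -0.1907  0.0932] 0.09580072115578442 [ 0.592 -0.198] [ 0.608 -0.182]
top 1.0 150 fit [ 0.6119 -0.1289] cost 0.00012133115899832237 top [ 0.611  -0.129   0.1175] 0.12016080010016313 [ 0.603 -0.137] [ 0.619 -0.121]
scene src 2518 [ 0.5975 -0.2107] [0.32  0.085] 79.81538391113281 | tops 1064 [ 0.601 -0.201] [0.3   0.079] 79.38402557373047 0.02589062496119323
scene tgt 4664 [ 0.4539 -0.251 ] [0.109 0.293] 9.451470375061035 | tops 1566 [ 0.4324 -0.2431] [0.062 0.261] 9.390369415283203 0.02598336208316724
scene -2.0 237 fit [ 0.5865 -0.3084] cost 0.00013481593300893364 top [ 0.5842 -0.3094  0.1103] 0.11262658246633842 [ 0.576 -0.318] [ 0.593 -0.301]
scene -1.0 185 fit [ 0.5922 -0.249 ] cost 0.0001082245397791261 top [ 0.5896 -0.2506  0.1021] 0.10379555383815353 [ 0.581 -0.258] [ 0.599 -0.241]
scene -0.0 139 fit [ 0.5986 -0.1898] cost 8.657535175294398e-05 top [ 0.5969 -0.1914  0.0942] 0.0964884902615019 [ 0.589 -0.199] [ 0.607 -0.184]
scene 1.0 203 fit [ 0.6099 -0.1282] cost 0.00012307708575722072 top [ 0.6072 -0.1308  0.118 ] 0.11977361094195274 [ 0.601 -0.139] [ 0.615 -0.122]
```

Run:
```python
from loc import *
T={}
for n in("top","scene"):
    W=cloud(n,np.load(f"pics/{n}0.npy"))
    for nm,c,yaw in(("tgt",(.4335,-.243),.1638),("src",(.5985,-.219),-.106)):
        cs,sn=np.cos(yaw),np.sin(yaw);L=W.copy();L[:,:2]=(W[:,:2]-c)@np.array([[cs,-sn],[sn,cs]])
        t=L[(abs(L[:,0])<.045)&(abs(L[:,1])<.145)&(L[:,2]>.022)&(L[:,2]<.030)]
        print(n,nm,"walls:",[(k,np.round(t[(abs(t[:,1]-k)<.014)&(abs(t[:,0])<.02)][:,1].mean()-k,4)) for k in(-.06,0,.06)],
         "y ext",np.percentile(t[:,1],[1,99]).round(4),"x ext",np.percentile(t[:,0],[1,99]).round(4))
        f=L[(abs(L[:,0])<.03)&(L[:,2]>.010)&(L[:,2]<.018)]
        print("  floor x",[np.percentile(f[abs(f[:,1]-k)<.02][:,0],[2,98]).round(4).tolist() for k in(-.09,-.03,.03,.09)])
        l=t[t[:,0]>.021];m=t[(t[:,0]<-.021)]
        print("  slopes",np.polyfit(l[:,1],l[:,0],1).round(4),np.polyfit(m[:,1],m[:,0],1).round(4))
c=(.4335,-.243)
down=lambda a:np.array([[0,np.cos(a),np.sin(a)],[0,np.sin(a),-np.cos(a)],[-1,0,0.]])
R=down(.16);print(np.linalg.det(R))
for p,a in(((.612,-.129),-.106),((.587,-.309),-.106),((.42,-.154),.164),((.449,-.332),.164)):
    for k in(0,np.pi):
        for z in(.06,.2):
            q=manip.inverse_kinematics([*p,z],down(a+k));print(p,k,z,None if q is None else np.round(q,2))
```

```text
top tgt walls: [(-0.06, np.float64(-0.0001)), (0, np.float64(-0.0002)), (0.06, np.float64(-0.0005))] y ext [-0.1285  0.1276] x ext [-0.0277  0.0301]
  floor x [[-0.0224, 0.0258], [-0.0227, 0.0257], [-0.0272, 0.0259], [-0.0224, 0.026]]
  slopes [0.0018 0.0273] [ 0.0007 -0.0254]
top src walls: [(-0.06, np.float64(0.0001)), (0, np.float64(-0.0)), (0.06, np.float64(-0.0001))] y ext [-0.1282  0.1281] x ext [-0.0285  0.0299]
  floor x [[-0.0286, 0.0258], [-0.0285, 0.0257], [-0.0285, 0.026], [-0.0281, 0.0264]]
  slopes [0.0018 0.0267] [ 0.0004 -0.0261]
scene tgt walls: [(-0.06, np.float64(-0.0015)), (0, np.float64(-0.0014)), (0.06, np.float64(-0.0019))] y ext [-0.1292  0.1267] x ext [-0.0308  0.0287]
  floor x [[-0.0297, 0.0256], [-0.0297, 0.0258], [-0.0298, 0.0253], [-0.0299, 0.025]]
  slopes [-0.0012  0.0255] [-0.0015 -0.0282]
scene src walls: [(-0.06, np.float64(-0.0002)), (0, np.float64(0.0022)), (0.06, np.float64(-0.0013))] y ext [-0.1296  0.1269] x ext [-0.0313  0.0272]
  floor x [[-0.0299, 0.0257], [-0.0299, 0.0249], [-0.03, 0.023], [-0.0299, 0.0248]]
  slopes [0.001 0.025] [-0.0023 
[... 353 characters left out ...]
45]
(0.587, -0.309) 3.141592653589793 0.06 [-0.55  0.75  1.45 -0.    0.94  2.69]
(0.587, -0.309) 3.141592653589793 0.2 [-0.55  0.59  1.36 -0.    1.19  2.69]
(0.42, -0.154) 0 0.06 [-0.46  0.45  2.04 -0.    0.65 -0.62]
(0.42, -0.154) 0 0.2 [-0.46  0.2   1.94 -0.    1.   -0.62]
(0.42, -0.154) 3.141592653589793 0.06 [-0.46  0.45  2.04 -0.    0.65  2.52]
(0.42, -0.154) 3.141592653589793 0.2 [-0.46  0.2   1.94 -0.    1.    2.52]
(0.449, -0.332) 0 0.06 [-0.72  0.6   1.75 -0.    0.79 -0.88]
(0.449, -0.332) 0 0.2 [-0.72  0.4   1.66 -0.    1.08 -0.88]
(0.449, -0.332) 3.141592653589793 0.06 [-0.72  0.6   1.75 -0.    0.79  2.26]
(0.449, -0.332) 3.141592653589793 0.2 [-0.72  0.4   1.66 -0.    1.08  2.26]
```

```bash
cat > job.py <<'E'
from loc import *
down=lambda a:np.array([[0,np.cos(a),np.sin(a)],[0,np.sin(a),-np.cos(a)],[-1,0,0.]])
SY,TY,TC=-.106,.1638,np.array([.4335,-.2436])
# stem xy, height of grasp point above underside, target y
P=dict(slim=((.6109,-.1286),.075,-.09),hex=((.5995,-.1901),.060,-.03),square=((.593,-.2493),.066,.03),flanged=((.5872,-.3088),.070,.09))
def pick(k):
    xy,h,_=P[k]; z=.014+h-.019
    manip.set_gripper(.55,60)
    manip.move_ptp([*xy,z+.13],down(SY)); manip.move_l([*xy,z],max_speed=.12)
    manip.set_gripper(0.,60); w=manip.current_grip_width()
    manip.move_l([*xy,z+.13],max_speed=.15)
    print(k,"grip",w,manip.current_grip_width(),"F",np.round(manip.current_force(),1),"t",manip.current_time())
def place(k):
    _,h,ty=P[k]; z=.014+h-.019+.001
    xy=TC+ty*np.array([-np.sin(TY),np.cos(TY)])
    manip.move_l([*xy,z+.13],down(TY),max_speed=.15); manip.move_l([*xy,z],max_speed=.1)
    print(" at floor F",np.round(manip.current_force(),1))
    manip.set_gripper(.55); manip.move_l([*xy,z+.13],max_speed=.2); print(" t",manip.current_time())
def snap(name,cam):
    p,d=manip.grab_frame(cam);cv2.imwrite(f"pics/{name}.png",cv2.cvtColor(p,cv2.COLOR_RGB2BGR));np.save(f"pics/{name}.npy",d)
E
python3 - <<'E'
from job import *
p=manip.current_ee_pos(); manip.move_l([p[0],p[1],.33],max_speed=.2)
manip.move_ptp([.61,-.1286,.3],down(SY))
pick("slim"); snap("s1","scene")
E
```

```text
slim grip 0.17000266906902955 0.17366640948847958 F [-0.3 -0.  -3.2] t 7.8417
```

View pics/s1.png

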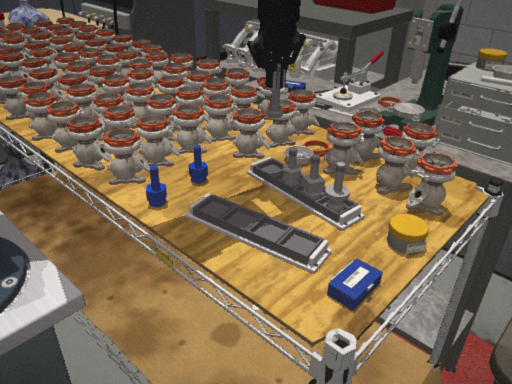

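The slim plug hangs upright in the gripper at about (277,95), and the other three haven't been disturbed. I'll place it and look at the result.

Run:
```python
from job import *
place("slim"); snap("s2","scene")
```

```text
at floor F [-0.2  0.1 -2.8]
 t 12.45
```

View pics/s2.png

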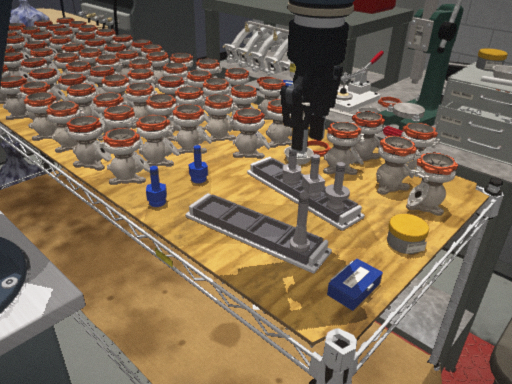

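The slim plug stands in the right-end feed pocket at (302,220). I'll go on with the others, stopping if a grasp comes up empty.

Run:
```python
from job import *
for k in("hex","square","flanged"):
    pick(k)
    if manip.current_grip_width()<.12: print("EMPTY");break
    place(k)
manip.move_ptp([.35,.15,.35],down(TY))
snap("s3","scene");snap("t3","top")
W=cloud("top",np.load("pics/t3.npy"));S=cloud("scene",np.load("pics/s3.npy"))
H=dict(slim=.104,flanged=.096,square=.088,hex=.080)
R=np.array([[np.cos(TY),-np.sin(TY)],[np.sin(TY),np.cos(TY)]])
from scipy.optimize import least_squares
for n,C in(("top",W),("scene",S)):
    L=C.copy();L[:,:2]=(C[:,:2]-TC)@R
    for k,h in H.items():
        ty=P[k][2];s=L[(abs(L[:,0])<.03)&(abs(L[:,1]-ty)<.028)&(L[:,2]>.061)&(L[:,2]<.14)]
        fit=lambda a:least_squares(lambda p:np.hypot(a[:,0]-p[0],a[:,1]-p[1])-.008,a[:,:2].mean(0),loss="soft_l1",f_scale=.001).x
        m=np.median(s[:,2])
        print(n,k,len(s),"xy err mm",((fit(s)-[0,ty])*1000).round(1),"lo/hi",(fit(s[s[:,2]<m])*1000).round(1),(fit(s[s[:,2]>=m])*1000).round(1),"top-exp mm",round((np.percentile(s[:,2],97)-.014-h)*1000,1))
```

```text
hex grip 0.16933550445414405 0.1737450419526321 F [-0.2  0.4 -2.9] t 16.2
 at floor F [-0.2  0.2 -2.8]
 t 20.225
square grip 0.168329549223555 0.1693300119906037 F [-0.4 -0.4 -2.1] t 23.7583
 at floor F [-0.7 -0.7 -2. ]
 t 27.7
flanged grip 0.168969758196204 0.171982974621986 F [-0.5 -0.3 -2.3] t 31.325
 at floor F [ 0.1 -0.1 -2.8]
 t 35.6667
top slim 125 xy err mm [ 0.8 -0.6] lo/hi [  0.8 -90.5] [  4.5 -92. ] top-exp mm 1.9
top flanged 99 xy err mm [ 1.  -0.2] lo/hi [ 1.1 89.6] [-1.4 90.9] top-exp mm 1.4
top square 89 xy err mm [ 0.9 -0.6] lo/hi [ 1.  30.1] [-0.8 28.4] top-exp mm 1.6
top hex 90 xy err mm [ 0.9 -0.6] lo/hi [  0.6 -30.8] [  6.2 -30.5] top-exp mm 1.4
scene slim 345 xy err mm [-0.5  0.4] lo/hi [ -0.5 -89.5] [ -0.7 -89.7] top-exp mm 1.3
scene flanged 246 xy err mm [-0.9  0.5] lo/hi [-0.8 90.5] [-1.  90.4] top-exp mm 1.7
scene square 215 xy err mm [-0.8  0.3] lo/hi [-0.7 30.4] [-0.9 30.1] top-exp mm 1.4
scene hex 199 xy err mm [-0.9  0.4] lo/hi [ -0.8 -29.6] [ -0.9 -29.5] top-exp mm 1.5
```

View pics/s3.png

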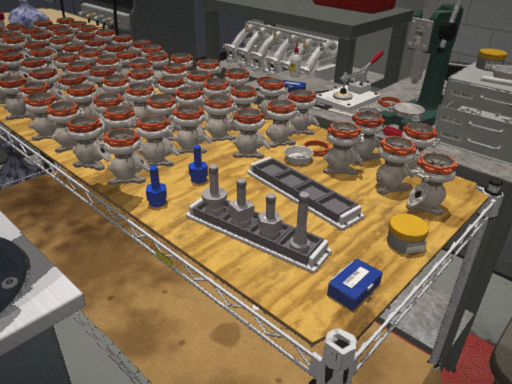

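View pics/t3.png

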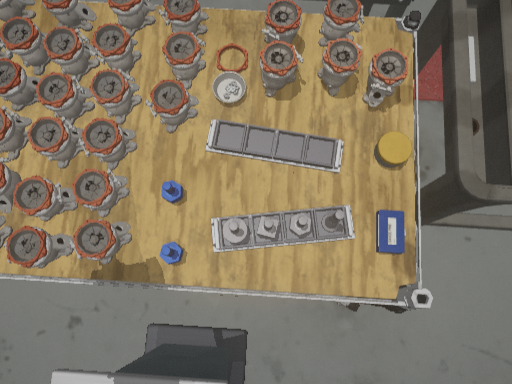

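The pictures show all four plugs upright in the feed rack: flanged (235,230), square (267,227), hex (300,225) and slim (333,218) in the top view. The supply rack is empty and the arm is clear.

```bash
python3 -c "
from bench import manip
manip.dwell(.5);print(manip.current_time());manip.sign_off()"
```

```text
37.575
the job is handed in; nothing more can be done
```

I moved all four plugs to the feed rack in mirrored order and handed the job in at about 37.6 s, within the 106 s limit. From left to right the feed rack now holds flanged, square, hex and slim; the supply rack had slim, hex, square and flanged.

**Position:** In the last check, both cameras put every plug within about 1 mm of its pocket centre along and across the row.

**Height:** Plug tops read 1.3–1.9 mm above nominal. The camera depth read about the same amount high on the supply rack before the plugs were moved, so the plugs should be on the pocket floors.

**Tilt:** The scene camera showed the stems vertical. The top camera's fits to the upper half of the stems disagreed by up to about 6 mm. I put that down to its view, which sees mostly the flat stem tops, and both pictures show the plugs upright.

**Arm:** It was parked well clear of the racks with the gripper released.

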